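# Line up the dropper bottles by height on the bedside cart

## Robot

A 7-joint arm with a two-finger parallel gripper is mounted at the origin on the work surface. World frame = base frame: x ahead of the robot, y to its left, z up, the work surface at z = 0. Lengths are in m, angles in rad, forces in N, time in s.
With the tool pointing down it reaches from about 0.425 to 0.925 m from the base axis. Payload 6.8 kg.
Tool frame: the origin (TCP) lies on the front face of the gripper's body, between the roots of the fingers; the fingertips stand 73 mm ahead of it and the grasp point (between the pads) lies 54 mm ahead of it; z points along the fingers, y is the line along which they close (so a half turn about z gives the same grasp; the last joint's range is limited). The gripper opens to 85 mm and grips with 20 to 120 N. Pads are 22 mm wide; open, the fingers measure 114 mm over their backs; the gripper's body (76 mm by 85 mm) begins 54 mm behind the grasp point. The pads swing forward as they close: fully open they stand 13 mm farther back than shut.
Start: joints at [-1.392, 0.477, 0.022, 1.555, -0.011, 1.109, -0.083], TCP at [0.191, 0.647, 0.304] pointing down, gripper open.
Joint ranges: [-2.96, 2.96], [-0.34, 2.1], [-1.41, 1.46], [0.24, 2.44], [-1.37, 4.51], [0.17, 1.92], [-2.96, 2.96]. Speed limits (rad/s): [2.39, 2.39, 3.14, 3.14, 3.14, 3.14, 3.14].

## Interface

Orientations are given as a unit quaternion [w, x, y, z].
In Python, from station import bot, optics gives the robot as it stands.
- The arm moves only by the tool drive_tool, never from a script. Its argument "deltas" is a list of rows, each an object with "gripper": the closure in counts, from 0 (fully open) to 255 (shut); "offset": the shift along the tool's x, y, z in units of 1000 mm (1.0 is 1000 mm), a list of three; "angular": the turn, a rotation vector about the tool's x, y, z in units of 45 degrees (1.0 is 45 degrees), a list of three. In form: [{"gripper": gripper, "offset": [dx, dy, dz], "angular": [rx, ry, rz]}, ...]. A call has 1 to 5 rows; each row is the pose to reach, as a shift and turn from the pose commanded when the call began, along the tool's axes at that moment; what a row does not reach only later rows make up. A row lasts 1/10 s, in which the tool goes at most 50 mm and 8.59 degrees, less where a joint would pass 70% of its speed; a pose out of reach is approached as far as the arm can. A call with a number of a shift or a turn outside -1 to 1 is refused whole. A call with a gripper value outside its range is refused whole. The fingers move at their own pace and stop on an object; "grip_force" is the grip in N (left out, the last holds). Time passes only in rows, so rows that repeat a pose let the fingers close. It gives the time, the measured TCP pose, the force, the opening and the grip force at its end, in the units of the state.
- bot.get_obs(): the state, without advancing time (a new reading comes with each control period).
- optics.read_camera(name): name is "scene" or "side" or "wrist"; returns the picture (384x512x3 uint8, blue, green, red); there is no depth.
- optics.camera_model(name): a dict with "fx", "fy", "cx", "cy" (pixels), "cam_to_world" (4x4, takes a point from camera to world coordinates). Camera axes: x right, y up, looking along -z (the intrinsics and any distortion apply to the point x, -y, -z); pixel columns grow to the right and rows downward; lengths in m; the calibration is good to about 2 mm. A picture is of the moment at which its call begins: read the wrist's pose just before it. camera_model takes no time and is no camera call; for the wrist camera it gives the pose at the moment of the call.
- bot.hand_in(): hands the job in; it is judged then, once.
The state is a dict: "t": time; "q": joint angles; "joint_vel": joint speeds; "joint_torque": joint torques, N m; "eef_pos": TCP position; "tool_rot": TCP orientation; "contact_force": force on the tool from outside, world axes, zero at the start; "torque": the same for the moment, N m; "gripper_width": opening from 0.0 (shut) to 1.0 (fully open); "grasp_force": force on a finger pad.
Only numpy, scipy, OpenCV 4.12 (cv2) and the standard library are available. Lean on these libraries where they do the work, as an engineer would, in place of code of your own. Each camera call takes 0.05 s, during which the arm holds its last target. There are 200 camera calls.

## Task

Get the bedside cart ready for the night carer, who finds the drops by size: stand the four dropper bottles from the bottle tray on the row of cork mats, one upright in the middle of each mat, in order of height, the shortest next to the white ceramic dish and the tallest at the far end by the tape roll. Do not knock any bottle over, and leave the dish and the tape roll where they are.

Things in the scene. Friction and masses are not known exactly. Their poses are not given: they have to be found in the camera images.
- bottle_24: Amber glass dropper bottle with a paper band and a black ribbed screw cap, the shortest and thinnest of the four: 24 mm diameter, 58 mm tall with its cap, straight glass side from the foot up to 33 mm, then a shoulder and a narrower cap (18 mm high). Loose; it stands upright in the aluminium bottle tray, whose floor is 4 mm and rim 12 mm above the cart top. Origin: centre of its underside, z up along its axis; it is round, so its yaw means nothing.
- bottle_30: Amber glass dropper bottle with a paper band and a black ribbed screw cap, the second shortest of the four: 30 mm diameter, 76 mm tall with its cap, straight glass side from the foot up to 47 mm, then a shoulder and a narrower cap (20 mm high). Loose; it stands upright in the aluminium bottle tray, whose floor is 4 mm and rim 12 mm above the cart top. Origin: centre of its underside, z up along its axis; it is round, so its yaw means nothing.
- bottle_37: Amber glass dropper bottle with a paper band and a black ribbed screw cap, the second tallest of the four: 37 mm diameter, 96 mm tall with its cap, straight glass side from the foot up to 62 mm, then a shoulder and a narrower cap (23 mm high). Loose; it stands upright in the aluminium bottle tray, whose floor is 4 mm and rim 12 mm above the cart top. Origin: centre of its underside, z up along its axis; it is round, so its yaw means nothing.
- bottle_44: Amber glass dropper bottle with a paper band and a black ribbed screw cap, the tallest and widest of the four: 44 mm diameter, 116 mm tall with its cap, straight glass side from the foot up to 78 mm, then a shoulder and a narrower cap (26 mm high). Loose; it stands upright in the aluminium bottle tray, whose floor is 4 mm and rim 12 mm above the cart top. Origin: centre of its underside, z up along its axis; it is round, so its yaw means nothing.
- mat_a: One of four identical round cork mats, 62 mm diameter and 4 mm thick, fixed in one row about 78 mm apart in a white drip tray (its rim 8 mm above the cart top). Origin: centre of the mat's underside, 5 mm above the cart top, so the mat's upper face lies 9 mm above the cart top. Which of the four names lies where in the row differs from start to start.
- mat_b: One of four identical round cork mats, 62 mm diameter and 4 mm thick, fixed in one row about 78 mm apart in a white drip tray (its rim 8 mm above the cart top). Origin: centre of the mat's underside, 5 mm above the cart top, so the mat's upper face lies 9 mm above the cart top. Which of the four names lies where in the row differs from start to start.
- mat_c: One of four identical round cork mats, 62 mm diameter and 4 mm thick, fixed in one row about 78 mm apart in a white drip tray (its rim 8 mm above the cart top). Origin: centre of the mat's underside, 5 mm above the cart top, so the mat's upper face lies 9 mm above the cart top. Which of the four names lies where in the row differs from start to start.
- mat_d: One of four identical round cork mats, 62 mm diameter and 4 mm thick, fixed in one row about 78 mm apart in a white drip tray (its rim 8 mm above the cart top). Origin: centre of the mat's underside, 5 mm above the cart top, so the mat's upper face lies 9 mm above the cart top. Which of the four names lies where in the row differs from start to start.
- dish: Small empty white ceramic dish, 84 mm across the rim, 22 mm high, loose, standing on the cart just beyond one end of the row of mats (about 83 mm from the centre of the nearest mat); which end differs from start to start. Origin: centre of its underside.
- tape_roll: Roll of white medical tape lying flat, 68 mm outside and 38 mm inside diameter, 25 mm high, loose, standing on the cart just beyond the other end of the row of mats. Origin: centre of its underside.
There are look-alikes about, which are no part of the job. What is shaped like the bottle_30 but blue or purple is not meant.

How it is judged:
At the end, for the whole second after the job is handed in: Each bottle stands upright (within 0.1 rad), released and at rest on a mat, its centre within 12 mm of the mat's centre, one per mat; counted from the dish the order is 24, 30, 37, 44 mm diameter (shortest to tallest) ((horizontal distance between bottle_24 and mat_a below 0.012 m or horizontal distance between bottle_24 and mat_b below 0.012 m or horizontal distance between bottle_24 and mat_c below 0.012 m or horizontal distance between bottle_24 and mat_d below 0.012 m) and horizontal distance between bottle_24 and dish below 0.122 m and angle between each of bottle_24, bottle_30, bottle_37, bottle_44's own z axis and vertical below 0.1 rad and height (world z) of bottle_24 between 0.005 and 0.013 m and linear speed of each of bottle_24, bottle_30, bottle_37, bottle_44 below 0.02 m/s and angular speed of each of bottle_24, bottle_30, bottle_37, bottle_44 below 0.2 rad/s and (horizontal distance between bottle_30 and mat_a below 0.012 m or horizontal distance between bottle_30 and mat_b below 0.012 m or horizontal distance between bottle_30 and mat_c below 0.012 m or horizontal distance between bottle_30 and mat_d below 0.012 m) and horizontal distance between bottle_30 and dish between 0.122 and 0.2 m and height (world z) of bottle_30 between 0.005 and 0.013 m and (horizontal distance between bottle_37 and mat_a below 0.012 m or horizontal distance between bottle_37 and mat_b below 0.012 m or horizontal distance between bottle_37 and mat_c below 0.012 m or horizontal distance between bottle_37 and mat_d below 0.012 m) and horizontal distance between bottle_37 and dish between 0.2 and 0.278 m and height (world z) of bottle_37 between 0.005 and 0.013 m and (horizontal distance between bottle_44 and mat_a below 0.012 m or horizontal distance between bottle_44 and mat_b below 0.012 m or horizontal distance between bottle_44 and mat_c below 0.012 m or horizontal distance between bottle_44 and mat_d below 0.012 m) and horizontal distance between bottle_44 and dish above 0.278 m and height (world z) of bottle_44 between 0.005 and 0.013 m); the robot touches nothing.
It fails at once if a bottle is knocked over (leans more than 1 rad) (angle between any of bottle_24, bottle_30, bottle_37, bottle_44's own z axis and vertical above 1 rad).
It fails at once if the dish or the tape roll is displaced by more than 25 mm (distance of any of dish, tape_roll from where it was at the start of the episode above 0.025 m).
It also fails if it takes over 128 s, if anything falls off the work surface, if the arm or the gripper's body presses on something with over 40 N, if the wrist force passes 120 N, or if a joint passes its speed limit or range.

## Working session

There is one attempt and no reset: what is moved stays moved. The work goes in short steps, Python scripts to look and compute and a tool call to move; the robot and the scene stay as the last step left them, time stands still between calls to the robot, and variables do not carry over. Pictures are saved under pics/ and viewed, at most 14 in all, crops included, and the job is handed in when it is done.

Besides the shell and the picture viewer there is one more tool, called as name([rows], argument=value, ...), one row to a line, values as JSON. drive_tool: Moves the arm, as the interface text tells. Its arguments: {"type":"object","properties":{"deltas":{"type":"array"},"grip_force":{"type":"number"}},"required":["deltas"]}

```bash
mkdir -p pics; python3 - <<'E'
from station import bot, optics
import cv2,numpy as np
o=bot.get_obs();print({k:np.round(v,3).tolist() for k,v in o.items()})
for n in("scene","side"):
    im=optics.read_camera(n);cv2.imwrite(f"pics/{n}0.png",im);m=optics.camera_model(n);print(n,{k:np.round(v,3).tolist() for k,v in m.items()})
E
```

```text
{'t': 0.0, 'q': [-1.392, 0.478, 0.022, 1.556, -0.012, 1.109, -0.083], 'joint_vel': [0.001, -0.001, -0.002, 0.003, -0.0, 0.0, 0.001], 'joint_torque': [0.0, -59.646, 1.608, -28.119, 0.012, 0.01, 0.0], 'eef_pos': [0.191, 0.647, 0.303], 'tool_rot': [-0.0, 0.143, 0.99, -0.001], 'contact_force': [1.045, 0.072, -0.557], 'torque': [0.027, 0.023, 0.0], 'grasp_force': 0.0, 'gripper_width': 1.003}
scene {'fx': 360.113, 'fy': 360.113, 'cx': 258.199, 'cy': 192.23, 'cam_to_world': [[0.109, -0.67, 0.734, 1.347], [0.994, 0.062, -0.092, -0.092], [0.016, 0.74, 0.673, 0.784], [0.0, 0.0, 0.0, 1.0]]}
side {'fx': 358.359, 'fy': 358.359, 'cx': 255.153, 'cy': 189.172, 'cam_to_world': [[-0.979, 0.119, -0.167, 0.408], [-0.205, -0.592, 0.779, 0.695], [-0.006, 0.797, 0.604, 0.535], [0.0, 0.0, 0.0, 1.0]]}
```

View pics/scene0.png

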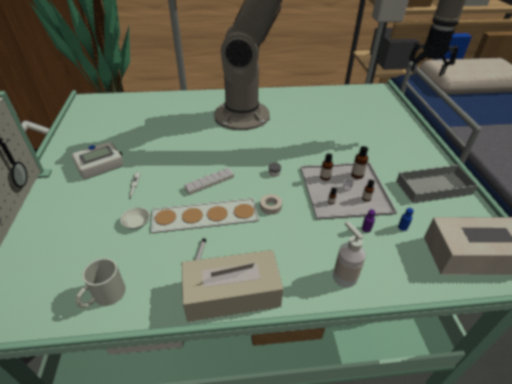

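View pics/side0.png

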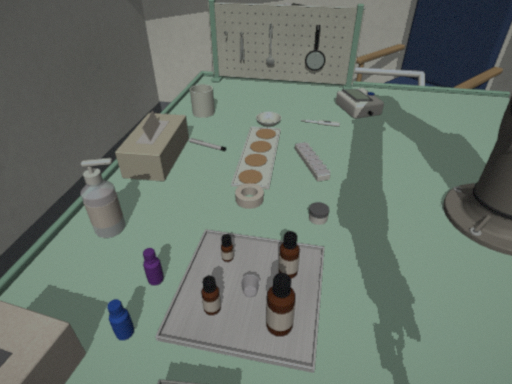

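Scene view: mats at (165,217), (191,216), (217,214) and (243,211). The dish is at (134,218) and the tape roll at (271,203). Candidates for the bottles are the ambers at (327,168), (360,163), (333,196) and (369,190). Not wanted: the purple one (369,220), the blue one (406,218) and a clear cup (349,184). In the side view the ambers are at (289,257), (280,305), (227,249) and (211,297).

```bash
cat > h.py <<'E'
from station import bot, optics
import cv2,numpy as np
def ray(m,u,v):
    M=np.array(m["cam_to_world"]);d=M[:3,:3]@np.array([(u-m["cx"])/m["fx"],-(v-m["cy"])/m["fy"],-1.]);return M[:3,3],d
def plane(m,u,v,z):
    c,d=ray(m,u,v);return c+d*(z-c[2])/d[2]
def proj(m,p):
    M=np.array(m["cam_to_world"]);q=M[:3,:3].T@(np.array(p)-M[:3,3]);return m["cx"]+m["fx"]*q[0]/-q[2],m["cy"]+m["fy"]*q[1]/q[2]
def blobs(mask,amin=25):
    n,l,s,c=cv2.connectedComponentsWithStats(mask.astype(np.uint8));return [(c[i],s[i]) for i in range(1,n) if s[i][4]>=amin]
E
python3 - <<'E'
from h import *
for n in("scene","side"):
    im=cv2.imread(f"pics/{n}0.png");m=optics.camera_model(n)
    hsv=cv2.cvtColor(im,cv2.COLOR_BGR2HSV);H,S,V=cv2.split(hsv)
    print(n)
    print("cork")
    for c,s in blobs((H>5)&(H<20)&(S>90)&(V>120)): 
        if s[4]<900: print(np.round(c),s[4],np.round(plane(m,*c,.009),4))
    print("amber/dark")
    box=np.zeros(H.shape,bool)
    if n=="scene": box[140:220,300:395]=1
    else: box[225:345,180:320]=1
    for c,s in blobs((V<75)&box,15): print(np.round(c),s, 'foot',np.round(plane(m,s[0]+s[2]/2,s[1]+s[3],.004),3))
    if n=="scene": cv2.imwrite("pics/crop1.png",np.hstack([cv2.resize(im[140:240,290:425],None,fx=3,fy=3,interpolation=cv2.INTER_CUBIC),cv2.resize(im[170:245,110:290],(390,300),interpolation=cv2.INTER_CUBIC)]))
E
```

```text
scene
cork
[491.   6.] 236 [-1.4615  2.0354  0.009 ]
[423.   8.] 99 [-1.4358  1.4766  0.009 ]
[312.  10.] 214 [-1.4191  0.6178  0.009 ]
[213.  12.] 193 [-1.4146 -0.0941  0.009 ]
[151.  12.] 106 [-1.4342 -0.5294  0.009 ]
[127.  14.] 46 [-1.3973 -0.6862  0.009 ]
[336.  20.] 68 [-1.1891  0.7366  0.009 ]
[481.  20.] 118 [-1.1398  1.7621  0.009 ]
[163.  23.] 27 [-1.2009 -0.4277  0.009 ]
[197.  24.] 99 [-1.1498 -0.2049  0.009 ]
[282.  24.] 41 [-1.1331  0.3513  0.009 ]
[362.  53.] 92 [-0.6106  0.7285  0.009 ]
[285.  56.] 107 [-0.5872  0.2825  0.009 ]
[206.  58.] 107 [-0.5879 -0.1465  0.009 ]
[341.  70.] 27 [-0.3962  0.5441  0.009 ]
[272.  78.] 300 [-0.3262  0.1756  0.009 ]
[198.  80.] 252 [-0.3307 -0.1887  0.009 ]
[332.  79.] 128 [-0.2938  0.4701  0.009 ]
[171.  84.] 38 [-0.294  -0.3142  0.009 ]
[244. 211.] 194 [ 0.58   -0.0389  0.009 ]
[217. 213.] 199 [ 0.5826 -0.1199  0.009 ]
[192. 215.] 202 [ 0.5836 -0.1938  0.009 ]
[165. 217.] 206 [ 0.5831 -0.2727  0.009 ]
amber/dark
[361. 157.] [355 147  12  19 165] foot [0.392 0.391 0.004]
[327. 162.] [322 154  10  16 118] foot [0.403 0.265 0.004]
[35
[... 193 characters left out ...]
8   8  11  59] foot [0.549 0.248 0.004]
[365. 199.] [362 197   7   4  17] foot [0.568 0.348 0.004]
[369. 216.] [365 213   9   7  44] foot [0.649 0.333 0.004]
side
cork
[265. 133.] 117 [ 0.5802 -0.2655  0.009 ]
[260. 146.] 144 [ 0.5807 -0.1872  0.009 ]
[255. 160.] 177 [ 0.5791 -0.1132  0.009 ]
[250. 176.] 214 [ 0.5769 -0.0331  0.009 ]
amber/dark
[289. 246.] [279 231  20  30 452] foot [0.443 0.223 0.004]
[227. 243.] [221 234  12  18 184] foot [0.567 0.225 0.004]
[281. 293.] [267 264  30  50 928] foot [0.439 0.341 0.004]
[210. 289.] [202 276  18  26 356] foot [0.563 0.343 0.004]
[213. 312.] [206 308  14   7  31] foot [0.552 0.367 0.004]
[279. 331.] [267 324  25  12 109] foot [0.437 0.382 0.004]
```

View pics/crop1.png

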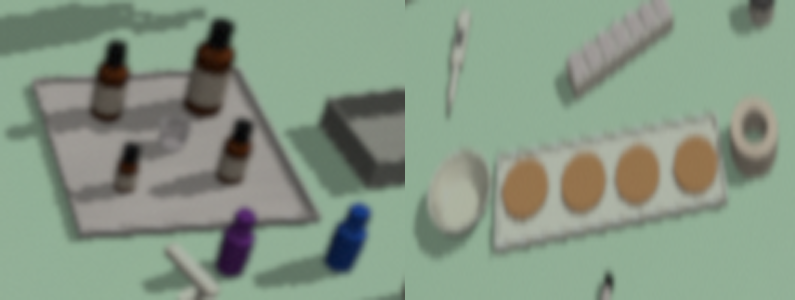

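All four ambers stand clear of the look-alikes, and the cup sits mid-tray. Next I turn the fingers to world x and go above the tray for a wrist view.

drive_tool([
  {"gripper": 0, "offset": [-0.197, -0.123, 0], "angular": [0, 0, 0.95]},
  {"gripper": 0, "offset": [-0.197, -0.123, 0], "angular": [0, 0, 0.95]},
  {"gripper": 0, "offset": [-0.197, -0.123, 0], "angular": [0, 0, 0.95]},
  {"gripper": 0, "offset": [-0.197, -0.123, 0], "angular": [0, 0, 0.95]},
  {"gripper": 0, "offset": [-0.197, -0.123, 0], "angular": [0, 0, 0.95]},
], grip_force=30)

```text
t: 0.6
eef_pos: [0.3479, 0.47, 0.3037]
tool_rot: [0.001, 0.498, 0.867, -0.0]
contact_force: [0.6, 0.5, -0.5]
gripper_width: 1.002
grasp_force: 0.0
```

drive_tool([
  {"gripper": 0, "offset": [-0.228, 0.044, 0], "angular": [0, 0, 0.68]},
  {"gripper": 0, "offset": [-0.228, 0.044, 0], "angular": [0, 0, 0.68]},
  {"gripper": 0, "offset": [-0.228, 0.044, 0], "angular": [0, 0, 0.68]},
  {"gripper": 0, "offset": [-0.228, 0.044, 0], "angular": [0, 0, 0.68]},
  {"gripper": 0, "offset": [-0.228, 0.044, 0], "angular": [0, 0, 0.68]},
])

```text
t: 1.1
eef_pos: [0.5018, 0.2966, 0.3039]
tool_rot: [0.001, 0.708, 0.706, -0.0]
contact_force: [1.5, 0.5, -1.0]
gripper_width: 0.998
grasp_force: 0.0
```

```bash
python3 - <<'E'
from h import *
o=bot.get_obs();print({k:np.round(o[k],4).tolist() for k in("eef_pos","tool_rot","q")})
m=optics.camera_model("wrist");im=optics.read_camera("wrist");cv2.imwrite("pics/w1.png",im);np.save("w1.npy",m,allow_pickle=True)
print({k:np.round(v,3).tolist() for k,v in m.items()})
for p in [(.44,.25,.1),(.44,.37,.12),(.56,.25,.06),(.56,.36,.08)]: print(np.round(proj(m,p)))
E
```

```text
{'eef_pos': [0.5018, 0.2966, 0.3039], 'tool_rot': [0.0007, 0.708, 0.7062, -0.0002], 'q': [-0.9742, 0.3417, 0.423, 1.8046, -0.1594, 1.0292, -0.4929]}
{'fx': 333.848, 'fy': 333.848, 'cx': 253.123, 'cy': 189.324, 'cam_to_world': [[1.0, 0.003, 0.001, 0.502], [-0.003, 0.958, 0.287, 0.371], [-0.0, -0.287, 0.958, 0.373], [0.0, 0.0, 0.0, 1.0]]}
[184. 232.]
[168.  91.]
[311. 215.]
[321. 102.]
```

View pics/w1.png

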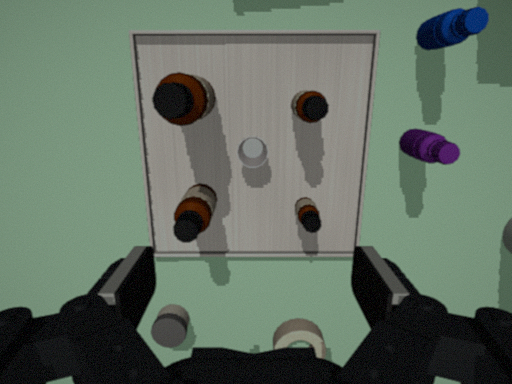

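Wrist view: caps of 44 at (174,100), 30 at (314,106), 37 at (187,229) and 24 at (312,222), with the empty cup at (252,152). This agrees with the list. I take each cap silhouette centroid at mid-cap height.

```bash
python3 - <<'E'
from h import *
m=np.load("w1.npy",allow_pickle=True).item();im=cv2.imread("pics/w1.png");H,S,V=cv2.split(cv2.cvtColor(im,cv2.COLOR_BGR2HSV))
B,G,R=[c.astype(int) for c in cv2.split(im)]
mask=(V<60)&(R-B<18);mask[245:]=0
mask=cv2.morphologyEx(mask.astype(np.uint8),cv2.MORPH_OPEN,np.ones((3,3),np.uint8))
hs={'44':(.116,.026),'37':(.096,.023),'30':(.076,.020),'24':(.058,.018)}
for c,s in blobs(mask,40):
    n=('44' if c[1]<160 else '37') if c[0]<250 else ('30' if c[1]<160 else '24')
    h,k=hs[n];z=.004+h-k/2;p=plane(m,*c,z);print(n,np.round(c,1),s,np.round(p,4),'cap diam~',np.round(min(s[2:4])*(.373-z)/334,4))
E
```

```text
30 [461.1  26.8] [455  15  16  22 191] [0.6743 0.4199 0.07  ] cap diam~ 0.0145
30 [431.1  36.8] [417  21  35  29 615] [0.6507 0.4124 0.07  ] cap diam~ 0.0263
44 [172.7 100.2] [ 153   83   40   36 1150] [0.44   0.3631 0.107 ] cap diam~ 0.0287
44 [211.  101.6] [207  92   8  21  95] [0.4695 0.3619 0.107 ] cap diam~ 0.0064
30 [314.8 107.6] [303  96  25  24 486] [0.5565 0.3552 0.07  ] cap diam~ 0.0218
30 [410.3 145.3] [400 133  22  27 392] [0.6453 0.3215 0.07  ] cap diam~ 0.02
30 [434.9 152.6] [428 142  13  20 142] [0.6688 0.3147 0.07  ] cap diam~ 0.0118
37 [208.7 192.4] [200 186  17  15  90] [0.4621 0.2829 0.0885] cap diam~ 0.0128
37 [187.8 225.9] [174 211  29  31 683] [0.4416 0.2506 0.0885] cap diam~ 0.0247
24 [310.7 221.3] [301 211  20  22 329] [0.561  0.2403 0.053 ] cap diam~ 0.0192
```

drive_tool([
  {"gripper": 0, "offset": [-0.057, 0.059, 0.15], "angular": [0, 0, 0]},
  {"gripper": 0, "offset": [-0.057, 0.059, 0.15], "angular": [0, 0, 0]},
  {"gripper": 0, "offset": [-0.057, 0.059, 0.15], "angular": [0, 0, 0]},
  {"gripper": 0, "offset": [-0.057, 0.059, 0.15], "angular": [0, 0, 0]},
  {"gripper": 0, "offset": [-0.057, 0.059, 0.15], "angular": [0, 0, 0]},
])

```text
t: 1.65
eef_pos: [0.5579, 0.2412, 0.1505]
tool_rot: [-0.0, 0.707, 0.707, -0.003]
contact_force: [0.0, -0.5, 0.3]
gripper_width: 1.002
grasp_force: 0.0
```

drive_tool([
  {"gripper": 0, "offset": [-0.001, 0.003, 0.04], "angular": [0, 0, 0]},
  {"gripper": 0, "offset": [-0.001, 0.003, 0.069], "angular": [0, 0, 0]},
  {"gripper": 0, "offset": [-0.001, 0.003, 0.069], "angular": [0, 0, 0]},
  {"gripper": 100, "offset": [-0.001, 0.003, 0.069], "angular": [0, 0, 0]},
  {"gripper": 100, "offset": [-0.001, 0.003, 0.069], "angular": [0, 0, 0]},
])

```text
t: 2.15
eef_pos: [0.5629, 0.2438, 0.0872]
tool_rot: [0.0, 0.706, 0.709, 0.002]
contact_force: [0.3, -0.1, 0.2]
gripper_width: 0.693
grasp_force: 0.0
```

drive_tool([
  {"gripper": 160, "offset": [0, 0, 0], "angular": [0, 0, 0]},
  {"gripper": 200, "offset": [0, 0, 0], "angular": [0, 0, 0]},
  {"gripper": 255, "offset": [0, 0, 0], "angular": [0, 0, 0]},
  {"gripper": 255, "offset": [0, 0, 0], "angular": [0, 0, 0]},
  {"gripper": 255, "offset": [0, 0, 0], "angular": [0, 0, 0]},
])

```text
t: 2.65
eef_pos: [0.5624, 0.2431, 0.0862]
tool_rot: [0.0, 0.706, 0.708, 0.001]
contact_force: [-1.7, 0.3, 6.5]
gripper_width: 0.268
grasp_force: 29.1
```

drive_tool([
  {"gripper": 255, "offset": [0, 0, -0.03], "angular": [0, 0, 0]},
  {"gripper": 255, "offset": [0, 0, -0.08], "angular": [0, 0, 0]},
  {"gripper": 255, "offset": [0, 0, -0.12], "angular": [0, 0, 0]},
  {"gripper": 255, "offset": [0, 0, -0.12], "angular": [0, 0, 0]},
  {"gripper": 255, "offset": [0, 0, -0.12], "angular": [0, 0, 0]},
])

```text
t: 3.15
eef_pos: [0.5623, 0.243, 0.2062]
tool_rot: [0.0, 0.706, 0.708, 0.001]
contact_force: [0.6, 0.1, -0.4]
gripper_width: 0.264
grasp_force: 29.6
```

```bash
python3 - <<'E'
from h import *
for i in range(3):
    o=bot.get_obs();print({k:np.round(o[k],4).tolist() for k in("eef_pos","tool_rot","contact_force","gripper_width")})
    im=optics.read_camera("wrist")
cv2.imwrite("pics/w2.png",im)
E
```

```text
{'eef_pos': [0.5623, 0.243, 0.2062], 'tool_rot': [0.0001, 0.7057, 0.7085, 0.0013], 'contact_force': [0.6095, 0.1028, -0.4224], 'gripper_width': 0.264}
{'eef_pos': [0.5615, 0.2427, 0.2048], 'tool_rot': [-0.0002, 0.7057, 0.7085, -0.0001], 'contact_force': [-0.2884, -0.523, -1.2444], 'gripper_width': 0.2693}
{'eef_pos': [0.5611, 0.2426, 0.2039], 'tool_rot': [-0.0004, 0.7057, 0.7085, -0.0009], 'contact_force': [0.5067, 0.2148, 0.121], 'gripper_width': 0.2678}
```

View pics/w2.png

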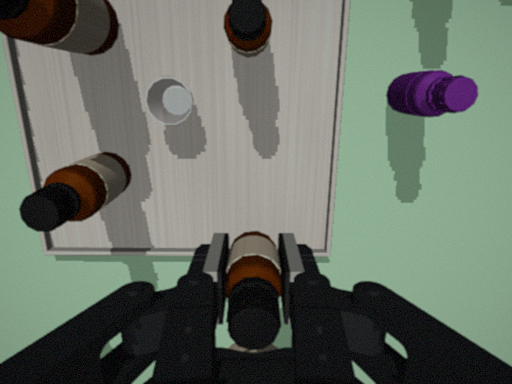

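Bottle 24 is held upright between the pads at (254,290). Carrying it to the dish end.

drive_tool([
  {"gripper": 255, "offset": [-0.24, 0.01, -0.04], "angular": [0, 0, 0]},
  {"gripper": 255, "offset": [-0.24, 0.01, -0.04], "angular": [0, 0, 0]},
  {"gripper": 255, "offset": [-0.24, 0.01, -0.04], "angular": [0, 0, 0]},
  {"gripper": 255, "offset": [-0.24, 0.01, -0.04], "angular": [0, 0, 0]},
  {"gripper": 255, "offset": [-0.24, 0.01, -0.04], "angular": [0, 0, 0]},
])

```text
t: 3.8
eef_pos: [0.5719, -0.0001, 0.244]
tool_rot: [-0.0, 0.706, 0.708, -0.001]
contact_force: [0.4, 0.4, -0.6]
gripper_width: 0.268
grasp_force: 29.6
```

drive_tool([
  {"gripper": 255, "offset": [-0.24, 0.01, -0.05], "angular": [0, 0, 0]},
  {"gripper": 255, "offset": [-0.24, 0.01, -0.05], "angular": [0, 0, 0]},
  {"gripper": 255, "offset": [-0.24, 0.01, -0.05], "angular": [0, 0, 0]},
  {"gripper": 255, "offset": [-0.24, 0.01, -0.05], "angular": [0, 0, 0]},
  {"gripper": 255, "offset": [-0.24, 0.01, -0.05], "angular": [0, 0, 0]},
])

```text
t: 4.3
eef_pos: [0.5829, -0.2396, 0.2939]
tool_rot: [-0.001, 0.706, 0.708, -0.001]
contact_force: [0.8, 0.8, -0.4]
gripper_width: 0.267
grasp_force: 29.6
```

drive_tool([
  {"gripper": 255, "offset": [-0.03, 0, 0], "angular": [0, 0, 0]},
  {"gripper": 255, "offset": [-0.03, 0, 0], "angular": [0, 0, 0]},
  {"gripper": 255, "offset": [-0.03, 0, 0], "angular": [0, 0, 0]},
  {"gripper": 255, "offset": [-0.03, 0, 0], "angular": [0, 0, 0]},
])

```text
t: 4.7
eef_pos: [0.5839, -0.2655, 0.2936]
tool_rot: [-0.001, 0.705, 0.709, -0.0]
contact_force: [-0.3, 0.8, -0.4]
gripper_width: 0.267
grasp_force: 29.6
```

```bash
python3 - <<'E'
from h import *
o=bot.get_obs();m=optics.camera_model("wrist");im=optics.read_camera("wrist");cv2.imwrite("pics/w3.png",im);np.save("w3.npy",m,allow_pickle=True)
print({k:np.round(o[k],4).tolist() for k in("eef_pos","tool_rot","gripper_width")})
H,S,V=cv2.split(cv2.cvtColor(im,cv2.COLOR_BGR2HSV))
for c,s in blobs((H>5)&(H<20)&(S>90)&(V>120),200):print(np.round(c),s,np.round(plane(m,s[0]+s[2]/2,s[1]+s[3]/2,.009),4),np.round(plane(m,*c,.009),4))
E
```

```text
{'eef_pos': [0.5839, -0.2655, 0.2936], 'tool_rot': [-0.0012, 0.7051, 0.7091, -0.0002], 'gripper_width': 0.2671}
[250.  18.] [ 219    0   64   44 2263] [ 0.5805 -0.1282  0.009 ] [ 0.5798 -0.125   0.009 ]
[251.  89.] [ 222   58   59   63 2910] [ 0.5812 -0.1905  0.009 ] [ 0.5807 -0.1902  0.009 ]
[250. 165.] [ 223  138   56   55 2406] [ 0.5809 -0.2694  0.009 ] [ 0.5802 -0.2687  0.009 ]
```

View pics/w3.png

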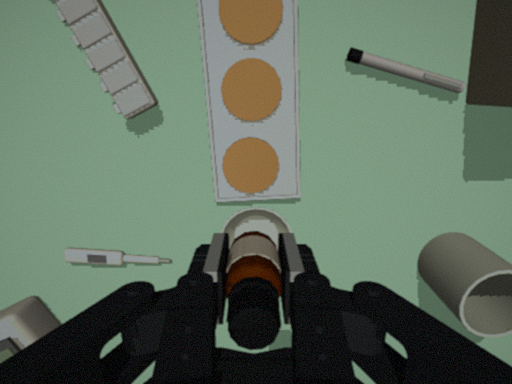

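The dish-side mat is at (251,165) → (0.581, −0.269), and the spacing is 79 mm as it should be. Descending onto it.

drive_tool([
  {"gripper": 255, "offset": [-0.002, -0.002, 0.19], "angular": [0, 0, 0]},
  {"gripper": 255, "offset": [-0.002, -0.002, 0.19], "angular": [0, 0, 0]},
  {"gripper": 255, "offset": [-0.002, -0.002, 0.19], "angular": [0, 0, 0]},
  {"gripper": 255, "offset": [-0.002, -0.002, 0.19], "angular": [0, 0, 0]},
  {"gripper": 255, "offset": [-0.002, -0.002, 0.19], "angular": [0, 0, 0]},
])

```text
t: 5.25
eef_pos: [0.5788, -0.2656, 0.0991]
tool_rot: [-0.005, 0.705, 0.709, -0.002]
contact_force: [-0.8, 0.4, -0.0]
gripper_width: 0.269
grasp_force: 29.7
```

drive_tool([
  {"gripper": 255, "offset": [0, 0, 0], "angular": [0, 0, 0]},
  {"gripper": 255, "offset": [0, 0, 0], "angular": [0, 0, 0]},
  {"gripper": 255, "offset": [0, 0, 0], "angular": [0, 0, 0]},
])

```text
t: 5.55
eef_pos: [0.5834, -0.2697, 0.1077]
tool_rot: [0.002, 0.706, 0.709, 0.001]
contact_force: [0.0, -0.4, -1.3]
gripper_width: 0.271
grasp_force: 29.7
```

drive_tool([
  {"gripper": 255, "offset": [0, -0.001, 0.01], "angular": [0, 0, 0]},
  {"gripper": 255, "offset": [0, -0.001, 0.01], "angular": [0, 0, 0]},
  {"gripper": 255, "offset": [0, -0.001, 0.01], "angular": [0, 0, 0]},
  {"gripper": 255, "offset": [0, -0.001, 0.01], "angular": [0, 0, 0]},
  {"gripper": 255, "offset": [0, -0.001, 0.01], "angular": [0, 0, 0]},
])

```text
t: 6.05
eef_pos: [0.5809, -0.2693, 0.095]
tool_rot: [0.0, 0.706, 0.708, 0.0]
contact_force: [0.3, 0.3, -1.2]
gripper_width: 0.264
grasp_force: 29.7
```

```bash
cat >> h.py <<'E'
def settle(n=4):
    L=[]
    for i in range(n):
        o=bot.get_obs();L.append(list(o["eef_pos"])+[o["contact_force"][2]]);optics.read_camera("wrist")
    print(np.round(L,4))
E
python3 -c "
from h import *
settle()"
```

```text
[[ 0.5809 -0.2693  0.095  -1.2242]
 [ 0.5809 -0.2693  0.095   0.4781]
 [ 0.5809 -0.2693  0.0949 -1.4525]
 [ 0.5809 -0.2692  0.0949 -0.7066]]
```

drive_tool([
  {"gripper": 255, "offset": [0, 0, 0.003], "angular": [0, 0, 0]},
  {"gripper": 255, "offset": [0, 0, 0.005], "angular": [0, 0, 0]},
  {"gripper": 255, "offset": [0, 0, 0.005], "angular": [0, 0, 0]},
  {"gripper": 255, "offset": [0, 0, 0.005], "angular": [0, 0, 0]},
  {"gripper": 255, "offset": [0, 0, 0.005], "angular": [0, 0, 0]},
])

```text
t: 6.75
eef_pos: [0.581, -0.2694, 0.0912]
tool_rot: [0.0, 0.706, 0.708, 0.0]
contact_force: [-3.4, 1.9, 12.5]
gripper_width: 0.271
grasp_force: 31.0
```

drive_tool([
  {"gripper": 255, "offset": [0, 0, -0.002], "angular": [0, 0, 0]},
  {"gripper": 175, "offset": [0, 0, -0.002], "angular": [0, 0, 0]},
  {"gripper": 140, "offset": [0, 0, -0.002], "angular": [0, 0, 0]},
  {"gripper": 80, "offset": [0, 0, -0.002], "angular": [0, 0, 0]},
  {"gripper": 80, "offset": [0, 0, -0.002], "angular": [0, 0, 0]},
])

```text
t: 7.25
eef_pos: [0.5808, -0.2692, 0.0916]
tool_rot: [-0.0, 0.706, 0.708, -0.0]
contact_force: [0.6, -0.1, -0.1]
gripper_width: 0.686
grasp_force: 0.0
```

drive_tool([
  {"gripper": 80, "offset": [0, 0, -0.03], "angular": [0, 0, 0]},
  {"gripper": 0, "offset": [0, 0, -0.08], "angular": [0, 0, 0]},
  {"gripper": 0, "offset": [0, 0, -0.13], "angular": [0, 0, 0]},
  {"gripper": 0, "offset": [0, 0, -0.17], "angular": [0, 0, 0]},
  {"gripper": 0, "offset": [0, 0, -0.17], "angular": [0, 0, 0]},
])

```text
t: 7.75
eef_pos: [0.5832, -0.2711, 0.2683]
tool_rot: [0.005, 0.706, 0.708, 0.002]
contact_force: [0.8, -0.4, 0.3]
gripper_width: 1.0
grasp_force: 0.0
```

```bash
python3 - <<'E'
from h import *
settle(3)
a=optics.read_camera("scene")[150:270,110:290];b=optics.read_camera("wrist")
cv2.imwrite("pics/p1.png",np.hstack([cv2.resize(a,(450,300),interpolation=cv2.INTER_CUBIC),cv2.resize(b,(350,300))]))
E
```

```text
[[ 0.5832 -0.2711  0.2683  0.3249]
 [ 0.5821 -0.2701  0.2651 -0.3258]
 [ 0.5811 -0.2693  0.2627 -0.1982]]
```

View pics/p1.png

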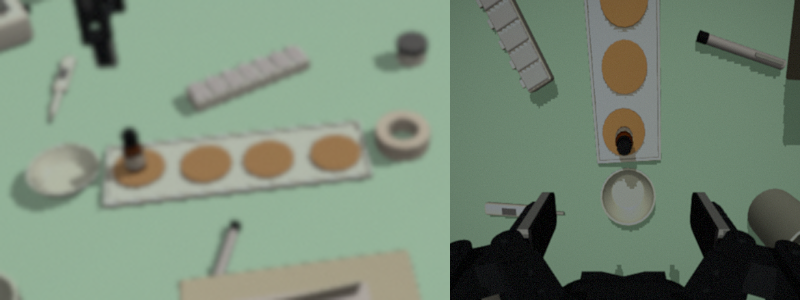

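Bottle 24 stands on the dish-side mat, and the dish is untouched. Checking its centring by number.

```bash
cat >> h.py <<'E'
def caps(z,name="wrist",box=(0,260,200,310)):
    m=optics.camera_model(name);im=optics.read_camera(name);B,G,R=[c.astype(int) for c in cv2.split(im)];V=im.max(2)
    k=((V<60)&(R-B<18)).astype(np.uint8);t=np.zeros_like(k);a,b,c,d=box;t[a:b,c:d]=k[a:b,c:d]
    t=cv2.morphologyEx(t,cv2.MORPH_OPEN,np.ones((3,3),np.uint8))
    for c,s in blobs(t,60):print('cap',np.round(c),s,np.round(plane(m,*c,z),4))
    H,S,V=cv2.split(cv2.cvtColor(im,cv2.COLOR_BGR2HSV))
    for c,s in blobs((H>5)&(H<20)&(S>90)&(V>120),300):print('cork',s,np.round(plane(m,s[0]+s[2]/2,s[1]+s[3]/2,.009),4))
E
python3 -c "
from h import *
caps(.058);settle(1)"
```

```text
cap [255. 186.] [244 174  22  25 432] [ 0.5808 -0.2719  0.058 ]
cork [223   0  64  33 717] [ 0.5804 -0.1331  0.009 ]
cork [ 223   51   65   69 3403] [ 0.5812 -0.1903  0.009 ]
cork [ 224  139   61   59 1893] [ 0.5806 -0.2683  0.009 ]
[[ 0.5801 -0.2688  0.26    0.4047]]
```

drive_tool([
  {"gripper": 0, "offset": [0.24, -0.008, 0], "angular": [0, 0, 0]},
  {"gripper": 0, "offset": [0.24, -0.008, 0], "angular": [0, 0, 0]},
  {"gripper": 0, "offset": [0.24, -0.008, 0], "angular": [0, 0, 0]},
  {"gripper": 0, "offset": [0.24, -0.008, 0], "angular": [0, 0, 0]},
  {"gripper": 0, "offset": [0.24, -0.008, 0], "angular": [0, 0, 0]},
])

```text
t: 8.6
eef_pos: [0.5713, -0.0259, 0.2609]
tool_rot: [-0.001, 0.705, 0.709, -0.0]
contact_force: [0.9, -0.0, -0.6]
gripper_width: 1.0
grasp_force: 0.0
```

drive_tool([
  {"gripper": 0, "offset": [0.24, -0.008, 0], "angular": [0, 0, 0]},
  {"gripper": 0, "offset": [0.24, -0.008, 0], "angular": [0, 0, 0]},
  {"gripper": 0, "offset": [0.24, -0.008, 0], "angular": [0, 0, 0]},
  {"gripper": 0, "offset": [0.24, -0.008, 0], "angular": [0, 0, 0]},
  {"gripper": 0, "offset": [0.24, -0.008, 0], "angular": [0, 0, 0]},
])

```text
t: 9.1
eef_pos: [0.562, 0.2141, 0.2609]
tool_rot: [-0.001, 0.705, 0.709, -0.001]
contact_force: [1.0, 0.1, -0.9]
gripper_width: 1.0
grasp_force: 0.0
```

drive_tool([
  {"gripper": 0, "offset": [0.143, -0.008, 0.09], "angular": [0, 0, 0]},
  {"gripper": 0, "offset": [0.143, -0.008, 0.09], "angular": [0, 0, 0]},
  {"gripper": 0, "offset": [0.143, -0.008, 0.09], "angular": [0, 0, 0]},
  {"gripper": 0, "offset": [0.143, -0.008, 0.09], "angular": [0, 0, 0]},
  {"gripper": 0, "offset": [0.143, -0.008, 0.09], "angular": [0, 0, 0]},
])

```text
t: 9.6
eef_pos: [0.5521, 0.3565, 0.1688]
tool_rot: [-0.001, 0.704, 0.71, -0.002]
contact_force: [0.4, -0.5, 0.2]
gripper_width: 0.999
grasp_force: 0.0
```

```bash
python3 -c "
from h import *
settle(5)"
```

```text
[[0.5521 0.3565 0.1688 0.1971]
 [0.5538 0.3537 0.1704 1.3638]
 [0.555  0.352  0.1717 0.0051]
 [0.5557 0.3512 0.1725 1.1494]
 [0.5559 0.351  0.173  0.097 ]]
```

drive_tool([
  {"gripper": 0, "offset": [0.004, 0, 0.04], "angular": [0, 0, 0]},
  {"gripper": 0, "offset": [0.004, 0, 0.081], "angular": [0, 0, 0]},
  {"gripper": 0, "offset": [0.004, 0, 0.081], "angular": [0, 0, 0]},
  {"gripper": 0, "offset": [0.004, 0, 0.081], "angular": [0, 0, 0]},
  {"gripper": 80, "offset": [0.004, 0, 0.081], "angular": [0, 0, 0]},
])

```text
t: 10.35
eef_pos: [0.5563, 0.3576, 0.0936]
tool_rot: [0.0, 0.706, 0.708, 0.002]
contact_force: [-0.1, 0.6, 0.3]
gripper_width: 0.859
grasp_force: 0.0
```

drive_tool([
  {"gripper": 120, "offset": [0, 0, 0], "angular": [0, 0, 0]},
  {"gripper": 160, "offset": [0, 0, 0], "angular": [0, 0, 0]},
  {"gripper": 200, "offset": [0, 0, 0], "angular": [0, 0, 0]},
  {"gripper": 255, "offset": [0, 0, 0], "angular": [0, 0, 0]},
  {"gripper": 255, "offset": [0, 0, 0], "angular": [0, 0, 0]},
])

```text
t: 10.85
eef_pos: [0.555, 0.3581, 0.0921]
tool_rot: [-0.0, 0.706, 0.708, 0.001]
contact_force: [-1.3, -0.3, 7.5]
gripper_width: 0.343
grasp_force: 29.3
```

```bash
python3 -c "
from h import *
settle(3);o=bot.get_obs();print(o['gripper_width'],o['grasp_force'])"
```

```text
[[0.555  0.3581 0.0921 7.5246]
 [0.555  0.358  0.0922 7.4309]
 [0.555  0.358  0.0921 8.0769]]
0.3438519023748756 29.29468810558319
```

drive_tool([
  {"gripper": 255, "offset": [0, 0, -0.03], "angular": [0, 0, 0]},
  {"gripper": 255, "offset": [0, 0, -0.07], "angular": [0, 0, 0]},
  {"gripper": 255, "offset": [-0.02, 0, -0.11], "angular": [0, 0, 0]},
  {"gripper": 255, "offset": [-0.06, 0, -0.12], "angular": [0, 0, 0]},
  {"gripper": 255, "offset": [-0.106, 0, -0.12], "angular": [0, 0, 0]},
])

```text
t: 11.5
eef_pos: [0.5557, 0.2527, 0.2136]
tool_rot: [0.0, 0.705, 0.71, 0.003]
contact_force: [0.0, -0.8, -0.4]
gripper_width: 0.337
grasp_force: 29.8
```

drive_tool([
  {"gripper": 255, "offset": [-0.22, 0.013, 0], "angular": [0, 0, 0]},
  {"gripper": 255, "offset": [-0.22, 0.013, 0], "angular": [0, 0, 0]},
  {"gripper": 255, "offset": [-0.22, 0.013, 0], "angular": [0, 0, 0]},
  {"gripper": 255, "offset": [-0.22, 0.013, 0], "angular": [0, 0, 0]},
  {"gripper": 255, "offset": [-0.22, 0.013, 0], "angular": [0, 0, 0]},
])

```text
t: 12.0
eef_pos: [0.5683, 0.0254, 0.2114]
tool_rot: [0.001, 0.708, 0.706, -0.001]
contact_force: [0.2, -0.5, -0.3]
gripper_width: 0.341
grasp_force: 29.9
```

drive_tool([
  {"gripper": 255, "offset": [-0.05, 0.003, 0], "angular": [0, 0, 0]},
  {"gripper": 255, "offset": [-0.1, 0.006, 0], "angular": [0, 0, 0]},
  {"gripper": 255, "offset": [-0.15, 0.009, 0], "angular": [0, 0, 0]},
  {"gripper": 255, "offset": [-0.19, 0.011, 0], "angular": [0, 0, 0]},
  {"gripper": 255, "offset": [-0.22, 0.013, 0], "angular": [0, 0, 0]},
])

```text
t: 12.5
eef_pos: [0.5818, -0.1918, 0.2111]
tool_rot: [0.0, 0.707, 0.707, -0.0]
contact_force: [0.3, 1.2, -0.6]
gripper_width: 0.339
grasp_force: 29.9
```

```bash
python3 -c "
from h import *
settle(6)"
```

```text
[[ 0.5818 -0.1918  0.2111 -0.5666]
 [ 0.5813 -0.1972  0.2117  0.876 ]
 [ 0.5814 -0.1944  0.2114 -0.3835]
 [ 0.5818 -0.1912  0.211  -1.5605]
 [ 0.5822 -0.1888  0.2108 -0.8765]
 [ 0.5825 -0.1873  0.2107 -0.0657]]
```

drive_tool([
  {"gripper": 255, "offset": [-0.002, -0.002, 0.05], "angular": [0, 0, 0]},
  {"gripper": 255, "offset": [-0.002, -0.002, 0.09], "angular": [0, 0, 0]},
  {"gripper": 255, "offset": [-0.002, -0.002, 0.107], "angular": [0, 0, 0]},
  {"gripper": 255, "offset": [-0.002, -0.002, 0.107], "angular": [0, 0, 0]},
  {"gripper": 255, "offset": [-0.002, -0.002, 0.107], "angular": [0, 0, 0]},
])

```text
t: 13.3
eef_pos: [0.5815, -0.1899, 0.105]
tool_rot: [0.001, 0.705, 0.709, 0.0]
contact_force: [0.3, 0.1, 0.5]
gripper_width: 0.34
grasp_force: 29.9
```

```bash
python3 -c "
from h import *
settle(5)"
```

```text
[[ 0.5815 -0.1899  0.105   0.4516]
 [ 0.5819 -0.1903  0.1057 -0.6326]
 [ 0.582  -0.1905  0.106   0.0245]
 [ 0.5819 -0.1905  0.1059 -0.439 ]
 [ 0.5817 -0.1905  0.1057 -1.638 ]]
```

drive_tool([
  {"gripper": 255, "offset": [0.002, -0.001, 0.004], "angular": [0, 0, 0]},
  {"gripper": 255, "offset": [0.002, -0.001, 0.007], "angular": [0, 0, 0]},
  {"gripper": 255, "offset": [0.002, -0.001, 0.009], "angular": [0, 0, 0]},
  {"gripper": 255, "offset": [0.002, -0.001, 0.009], "angular": [0, 0, 0]},
  {"gripper": 255, "offset": [0.002, -0.001, 0.009], "angular": [0, 0, 0]},
])

```text
t: 14.05
eef_pos: [0.5796, -0.188, 0.097]
tool_rot: [-0.0, 0.706, 0.708, 0.001]
contact_force: [-7.2, 5.2, 22.9]
gripper_width: 0.336
grasp_force: 32.1
```

```bash
python3 -c "
from h import *
settle(3)"
```

```text
[[ 0.5796 -0.188   0.097  22.8899]
 [ 0.5796 -0.188   0.097  22.9117]
 [ 0.5796 -0.188   0.097  23.6108]]
```

Firm contact at 23 N, so I relieve it, release and lift.

drive_tool([
  {"gripper": 255, "offset": [0, 0, -0.002], "angular": [0, 0, 0]},
  {"gripper": 255, "offset": [0, 0, -0.002], "angular": [0, 0, 0]},
  {"gripper": 160, "offset": [0, 0, -0.002], "angular": [0, 0, 0]},
  {"gripper": 120, "offset": [0, 0, -0.002], "angular": [0, 0, 0]},
  {"gripper": 60, "offset": [0, 0, -0.002], "angular": [0, 0, 0]},
])

```text
t: 14.7
eef_pos: [0.5794, -0.1882, 0.0965]
tool_rot: [-0.0, 0.706, 0.708, -0.0]
contact_force: [-0.6, -0.5, -1.1]
gripper_width: 0.684
grasp_force: 0.0
```

drive_tool([
  {"gripper": 40, "offset": [0, 0, 0], "angular": [0, 0, 0]},
  {"gripper": 0, "offset": [0, 0, -0.03], "angular": [0, 0, 0]},
  {"gripper": 0, "offset": [0, 0, -0.07], "angular": [0, 0, 0]},
  {"gripper": 0, "offset": [0, 0, -0.12], "angular": [0, 0, 0]},
  {"gripper": 0, "offset": [0, 0, -0.17], "angular": [0, 0, 0]},
])

```text
t: 15.2
eef_pos: [0.579, -0.1882, 0.2682]
tool_rot: [-0.0, 0.706, 0.708, -0.0]
contact_force: [1.2, 0.2, 0.3]
gripper_width: 1.0
grasp_force: 0.0
```

```bash
python3 -c "
from h import *
settle(4)
caps(.075)"
```

```text
[[ 0.579  -0.1882  0.2682  0.2946]
 [ 0.5825 -0.1901  0.2772  5.5306]
 [ 0.5826 -0.19    0.2741 -0.011 ]
 [ 0.5812 -0.1891  0.2707 -1.3345]]
cap [252. 187.] [240 173  25  29 587] [ 0.5796 -0.1907  0.075 ]
cap [253. 257.] [245 253  16   7  90] [ 0.5803 -0.2537  0.075 ]
cork [ 216    0   67   34 1661] [ 0.5769 -0.052   0.009 ]
cork [ 221   59   64   66 3307] [ 0.5803 -0.1161  0.009 ]
cork [ 224  139   60   55 1478] [ 0.5815 -0.1881  0.009 ]
cork [225 216  27  48 703] [ 0.5651 -0.269   0.009 ]
```

drive_tool([
  {"gripper": 0, "offset": [0.22, -0.07, 0], "angular": [0, 0, 0]},
  {"gripper": 0, "offset": [0.22, -0.07, 0], "angular": [0, 0, 0]},
  {"gripper": 0, "offset": [0.22, -0.07, 0], "angular": [0, 0, 0]},
  {"gripper": 0, "offset": [0.22, -0.07, 0], "angular": [0, 0, 0]},
  {"gripper": 0, "offset": [0.22, -0.07, 0], "angular": [0, 0, 0]},
])

```text
t: 15.95
eef_pos: [0.5062, 0.0353, 0.2648]
tool_rot: [-0.002, 0.704, 0.71, -0.002]
contact_force: [-0.0, 0.9, 0.0]
gripper_width: 0.999
grasp_force: 0.0
```

drive_tool([
  {"gripper": 0, "offset": [0.05, -0.016, 0.015], "angular": [0, 0, 0]},
  {"gripper": 0, "offset": [0.1, -0.032, 0.03], "angular": [0, 0, 0]},
  {"gripper": 0, "offset": [0.15, -0.048, 0.05], "angular": [0, 0, 0]},
  {"gripper": 0, "offset": [0.2, -0.063, 0.065], "angular": [0, 0, 0]},
  {"gripper": 0, "offset": [0.218, -0.069, 0.07], "angular": [0, 0, 0]},
])

```text
t: 16.45
eef_pos: [0.4362, 0.2513, 0.1942]
tool_rot: [-0.001, 0.705, 0.709, -0.002]
contact_force: [1.4, -0.2, 0.7]
gripper_width: 0.999
grasp_force: 0.0
```

```bash
python3 -c "
from h import *
settle(5)"
```

```text
[[ 0.4362  0.2513  0.1942  0.6775]
 [ 0.4336  0.2572  0.1929 -1.0848]
 [ 0.4349  0.2542  0.1937 -0.443 ]
 [ 0.4364  0.2512  0.1944  0.2837]
 [ 0.4375  0.2493  0.1951  0.7639]]
```

drive_tool([
  {"gripper": 0, "offset": [0.002, 0.003, 0.0], "angular": [0, 0, 0]},
  {"gripper": 0, "offset": [0.002, 0.003, 0.04], "angular": [0, 0, 0]},
  {"gripper": 0, "offset": [0.002, 0.003, 0.075], "angular": [0, 0, 0]},
  {"gripper": 0, "offset": [0.002, 0.003, 0.087], "angular": [0, 0, 0]},
  {"gripper": 0, "offset": [0.002, 0.003, 0.087], "angular": [0, 0, 0]},
])

```text
t: 17.2
eef_pos: [0.4417, 0.2497, 0.1088]
tool_rot: [-0.0, 0.706, 0.708, -0.002]
contact_force: [-0.5, 0.0, 0.5]
gripper_width: 1.0
grasp_force: 0.0
```

drive_tool([
  {"gripper": 80, "offset": [0, 0, 0], "angular": [0, 0, 0]},
  {"gripper": 120, "offset": [0, 0, 0], "angular": [0, 0, 0]},
  {"gripper": 160, "offset": [0, 0, 0], "angular": [0, 0, 0]},
  {"gripper": 255, "offset": [0, 0, 0], "angular": [0, 0, 0]},
  {"gripper": 255, "offset": [0, 0, 0], "angular": [0, 0, 0]},
])

```text
t: 17.7
eef_pos: [0.4423, 0.2517, 0.1111]
tool_rot: [-0.0, 0.706, 0.708, 0.001]
contact_force: [-1.3, -0.4, 6.7]
gripper_width: 0.423
grasp_force: 29.2
```

```bash
python3 -c "
from h import *
settle(3);o=bot.get_obs();print(o['gripper_width'],o['grasp_force'])"
```

```text
[[0.4423 0.2517 0.1111 6.6626]
 [0.4424 0.2517 0.1111 7.0904]
 [0.4424 0.2517 0.1111 7.0456]]
0.4246276119712607 29.229353964328766
```

drive_tool([
  {"gripper": 255, "offset": [0, 0, -0.03], "angular": [0, 0, 0]},
  {"gripper": 255, "offset": [0, 0, -0.07], "angular": [0, 0, 0]},
  {"gripper": 255, "offset": [-0.02, 0.008, -0.1], "angular": [0, 0, 0]},
  {"gripper": 255, "offset": [-0.06, 0.022, -0.12], "angular": [0, 0, 0]},
  {"gripper": 255, "offset": [-0.1, 0.038, -0.12], "angular": [0, 0, 0]},
])

```text
t: 18.35
eef_pos: [0.4818, 0.1516, 0.2334]
tool_rot: [0.001, 0.705, 0.709, 0.003]
contact_force: [0.6, -0.3, -0.6]
gripper_width: 0.422
grasp_force: 30.5
```

drive_tool([
  {"gripper": 255, "offset": [-0.04, 0.015, 0], "angular": [0, 0, 0]},
  {"gripper": 255, "offset": [-0.08, 0.03, 0], "angular": [0, 0, 0]},
  {"gripper": 255, "offset": [-0.12, 0.045, 0], "angular": [0, 0, 0]},
  {"gripper": 255, "offset": [-0.16, 0.06, 0], "angular": [0, 0, 0]},
  {"gripper": 255, "offset": [-0.2, 0.075, 0], "angular": [0, 0, 0]},
])

```text
t: 18.85
eef_pos: [0.5563, -0.0498, 0.2304]
tool_rot: [0.0, 0.706, 0.709, 0.0]
contact_force: [0.5, 0.1, -1.2]
gripper_width: 0.426
grasp_force: 30.5
```

drive_tool([
  {"gripper": 255, "offset": [-0.03, 0.012, 0], "angular": [0, 0, 0]},
  {"gripper": 255, "offset": [-0.05, 0.019, 0], "angular": [0, 0, 0]},
  {"gripper": 255, "offset": [-0.065, 0.025, 0], "angular": [0, 0, 0]},
  {"gripper": 255, "offset": [-0.065, 0.025, 0], "angular": [0, 0, 0]},
  {"gripper": 255, "offset": [-0.065, 0.025, 0], "angular": [0, 0, 0]},
])

```text
t: 19.35
eef_pos: [0.581, -0.1122, 0.2298]
tool_rot: [-0.0, 0.706, 0.709, 0.0]
contact_force: [-0.4, 0.7, -0.6]
gripper_width: 0.424
grasp_force: 30.5
```

```bash
python3 -c "
from h import *
settle(4)"
```

```text
[[ 0.581  -0.1122  0.2298 -0.5571]
 [ 0.581  -0.1115  0.2298 -0.5372]
 [ 0.581  -0.1113  0.2297 -1.2408]
 [ 0.5811 -0.1114  0.2298 -1.1396]]
```

drive_tool([
  {"gripper": 255, "offset": [-0.002, -0.001, 0.04], "angular": [0, 0, 0]},
  {"gripper": 255, "offset": [-0.002, -0.001, 0.08], "angular": [0, 0, 0]},
  {"gripper": 255, "offset": [-0.002, -0.001, 0.1], "angular": [0, 0, 0]},
  {"gripper": 255, "offset": [-0.002, -0.001, 0.106], "angular": [0, 0, 0]},
  {"gripper": 255, "offset": [-0.002, -0.001, 0.106], "angular": [0, 0, 0]},
])

```text
t: 20.05
eef_pos: [0.58, -0.1146, 0.1235]
tool_rot: [-0.001, 0.705, 0.709, -0.0]
contact_force: [-0.4, -0.2, -0.6]
gripper_width: 0.423
grasp_force: 30.5
```

drive_tool([
  {"gripper": 255, "offset": [0, 0, 0.003], "angular": [0, 0, 0]},
  {"gripper": 255, "offset": [0, 0, 0.005], "angular": [0, 0, 0]},
  {"gripper": 255, "offset": [0, 0, 0.007], "angular": [0, 0, 0]},
  {"gripper": 255, "offset": [0, 0, 0.007], "angular": [0, 0, 0]},
  {"gripper": 255, "offset": [0, 0, 0.007], "angular": [0, 0, 0]},
])

```text
t: 20.55
eef_pos: [0.5804, -0.1152, 0.1172]
tool_rot: [0.0, 0.706, 0.708, 0.0]
contact_force: [0.6, -0.5, -0.3]
gripper_width: 0.427
grasp_force: 30.5
```

```bash
python3 -c "
from h import *
settle(4)"
```

```text
[[ 0.5804 -0.1152  0.1172 -0.3342]
 [ 0.5804 -0.1153  0.1171 -0.6952]
 [ 0.5803 -0.1153  0.1171 -1.665 ]
 [ 0.5803 -0.1152  0.1171 -0.9386]]
```

drive_tool([
  {"gripper": 255, "offset": [0.002, 0, 0], "angular": [0, 0, 0]},
  {"gripper": 255, "offset": [0.002, 0, 0.002], "angular": [0, 0, 0]},
  {"gripper": 255, "offset": [0.002, 0, 0.002], "angular": [0, 0, 0]},
  {"gripper": 255, "offset": [0.002, 0, 0.002], "angular": [0, 0, 0]},
  {"gripper": 255, "offset": [0.002, 0, 0.002], "angular": [0, 0, 0]},
])

```text
t: 21.25
eef_pos: [0.5805, -0.1131, 0.1161]
tool_rot: [-0.0, 0.706, 0.708, 0.0]
contact_force: [-4.8, 1.1, 12.6]
gripper_width: 0.421
grasp_force: 31.6
```

drive_tool([
  {"gripper": 255, "offset": [0, 0, -0.001], "angular": [0, 0, 0]},
  {"gripper": 140, "offset": [0, 0, -0.001], "angular": [0, 0, 0]},
  {"gripper": 100, "offset": [0, 0, -0.001], "angular": [0, 0, 0]},
  {"gripper": 40, "offset": [0, 0, -0.001], "angular": [0, 0, 0]},
  {"gripper": 0, "offset": [0, 0, -0.001], "angular": [0, 0, 0]},
])

```text
t: 21.75
eef_pos: [0.5802, -0.1132, 0.1157]
tool_rot: [-0.0, 0.706, 0.708, -0.0]
contact_force: [-0.5, 0.4, -0.3]
gripper_width: 0.922
grasp_force: 0.0
```

drive_tool([
  {"gripper": 0, "offset": [0, 0, 0], "angular": [0, 0, 0]},
  {"gripper": 0, "offset": [0, 0, -0.03], "angular": [0, 0, 0]},
  {"gripper": 0, "offset": [0, 0, -0.07], "angular": [0, 0, 0]},
  {"gripper": 0, "offset": [0, 0, -0.12], "angular": [0, 0, 0]},
  {"gripper": 0, "offset": [0, 0, -0.16], "angular": [0, 0, 0]},
])

```text
t: 22.25
eef_pos: [0.5804, -0.1135, 0.2784]
tool_rot: [0.001, 0.706, 0.708, 0.0]
contact_force: [0.7, 0.1, 0.3]
gripper_width: 1.003
grasp_force: 0.0
```

```bash
python3 -c "
from h import *
settle(5)
caps(.0935)"
```

```text
[[ 0.5804 -0.1135  0.2784  0.3323]
 [ 0.5832 -0.1145  0.2848  4.2131]
 [ 0.583  -0.1143  0.2819 -1.2231]
 [ 0.5817 -0.1137  0.2789 -0.5314]
 [ 0.5805 -0.1132  0.2767 -1.9342]]
cap [240.  26.] [224  21  30   9 107] [0.57   0.0031 0.0935]
cap [253. 190.] [239 173  29  35 845] [ 0.5796 -0.1143  0.0935]
cap [258. 233.] [250 225  16  17 168] [ 0.5835 -0.1506  0.0935]
cap [253. 256.] [243 251  21   9 152] [ 0.5796 -0.1714  0.0935]
cork [ 220   53   63   66 3223] [ 0.5777 -0.0351  0.009 ]
cork [224 139  59  47 986] [ 0.5799 -0.1101  0.009 ]
cork [227 211  20  43 445] [ 0.5622 -0.188   0.009 ]
cork [228 277  25  40 554] [ 0.5654 -0.2693  0.009 ]
```

drive_tool([
  {"gripper": 0, "offset": [0.23, -0.068, 0], "angular": [0, 0, 0]},
  {"gripper": 0, "offset": [0.23, -0.068, 0], "angular": [0, 0, 0]},
  {"gripper": 0, "offset": [0.23, -0.068, 0], "angular": [0, 0, 0]},
  {"gripper": 0, "offset": [0.23, -0.068, 0], "angular": [0, 0, 0]},
  {"gripper": 0, "offset": [0.23, -0.068, 0], "angular": [0, 0, 0]},
])

```text
t: 23.05
eef_pos: [0.5094, 0.1193, 0.2742]
tool_rot: [-0.001, 0.705, 0.709, -0.001]
contact_force: [0.2, 0.2, 0.3]
gripper_width: 0.997
grasp_force: 0.0
```

drive_tool([
  {"gripper": 0, "offset": [0.048, -0.014, 0], "angular": [0, 0, 0]},
  {"gripper": 0, "offset": [0.095, -0.028, 0], "angular": [0, 0, 0]},
  {"gripper": 0, "offset": [0.14, -0.042, 0], "angular": [0, 0, 0]},
  {"gripper": 0, "offset": [0.185, -0.055, 0], "angular": [0, 0, 0]},
  {"gripper": 0, "offset": [0.225, -0.067, 0], "angular": [0, 0, 0]},
])

```text
t: 23.55
eef_pos: [0.4417, 0.3431, 0.2741]
tool_rot: [-0.0, 0.705, 0.709, -0.002]
contact_force: [0.5, -1.3, -0.8]
gripper_width: 0.999
grasp_force: 0.0
```

drive_tool([
  {"gripper": 0, "offset": [0.021, -0.005, 0.02], "angular": [0, 0, 0]},
  {"gripper": 0, "offset": [0.021, -0.005, 0.05], "angular": [0, 0, 0]},
  {"gripper": 0, "offset": [0.021, -0.005, 0.06], "angular": [0, 0, 0]},
  {"gripper": 0, "offset": [0.021, -0.005, 0.06], "angular": [0, 0, 0]},
  {"gripper": 0, "offset": [0.021, -0.005, 0.06], "angular": [0, 0, 0]},
])

```text
t: 24.05
eef_pos: [0.4391, 0.3614, 0.216]
tool_rot: [0.0, 0.706, 0.708, -0.0]
contact_force: [-0.5, 0.1, 0.8]
gripper_width: 0.999
grasp_force: 0.0
```

```bash
python3 -c "
from h import *
settle(4)"
```

```text
[[ 0.4391  0.3614  0.216   0.8338]
 [ 0.4393  0.3617  0.2167  0.1585]
 [ 0.4394  0.3619  0.217  -0.2349]
 [ 0.4393  0.3621  0.2171  0.1443]]
```

drive_tool([
  {"gripper": 0, "offset": [0.001, 0.001, 0.03], "angular": [0, 0, 0]},
  {"gripper": 0, "offset": [0.001, 0.001, 0.065], "angular": [0, 0, 0]},
  {"gripper": 0, "offset": [0.001, 0.001, 0.086], "angular": [0, 0, 0]},
  {"gripper": 0, "offset": [0.001, 0.001, 0.086], "angular": [0, 0, 0]},
  {"gripper": 40, "offset": [0.001, 0.001, 0.086], "angular": [0, 0, 0]},
])

```text
t: 24.75
eef_pos: [0.44, 0.3634, 0.1308]
tool_rot: [0.0, 0.706, 0.708, 0.0]
contact_force: [0.2, 0.5, -0.3]
gripper_width: 0.852
grasp_force: 0.0
```

drive_tool([
  {"gripper": 80, "offset": [0, 0, 0], "angular": [0, 0, 0]},
  {"gripper": 120, "offset": [0, 0, 0], "angular": [0, 0, 0]},
  {"gripper": 160, "offset": [0, 0, 0], "angular": [0, 0, 0]},
  {"gripper": 255, "offset": [0, 0, 0], "angular": [0, 0, 0]},
  {"gripper": 255, "offset": [0, 0, 0], "angular": [0, 0, 0]},
], grip_force=40)

```text
t: 25.25
eef_pos: [0.4401, 0.3639, 0.1317]
tool_rot: [-0.0, 0.706, 0.708, 0.001]
contact_force: [-1.2, -1.6, 6.2]
gripper_width: 0.5
grasp_force: 40.2
```

```bash
python3 -c "
from h import *
settle(3);o=bot.get_obs();print(o['gripper_width'],o['grasp_force'])"
```

```text
[[0.4401 0.3639 0.1317 6.1562]
 [0.4401 0.3638 0.1317 7.1219]
 [0.4401 0.3638 0.1316 6.7288]]
0.5033198685703966 40.185068249702454
```

drive_tool([
  {"gripper": 255, "offset": [0, 0, -0.03], "angular": [0, 0, 0]},
  {"gripper": 255, "offset": [0, 0, -0.07], "angular": [0, 0, 0]},
  {"gripper": 255, "offset": [-0.02, 0.007, -0.1], "angular": [0, 0, 0]},
  {"gripper": 255, "offset": [-0.06, 0.021, -0.12], "angular": [0, 0, 0]},
  {"gripper": 255, "offset": [-0.1, 0.035, -0.12], "angular": [0, 0, 0]},
])

```text
t: 25.9
eef_pos: [0.4764, 0.2637, 0.2538]
tool_rot: [0.0, 0.705, 0.709, 0.004]
contact_force: [2.0, -0.6, -1.9]
gripper_width: 0.497
grasp_force: 41.6
```

drive_tool([
  {"gripper": 255, "offset": [-0.04, 0.014, 0], "angular": [0, 0, 0]},
  {"gripper": 255, "offset": [-0.08, 0.028, 0], "angular": [0, 0, 0]},
  {"gripper": 255, "offset": [-0.12, 0.042, 0], "angular": [0, 0, 0]},
  {"gripper": 255, "offset": [-0.16, 0.056, 0], "angular": [0, 0, 0]},
  {"gripper": 255, "offset": [-0.2, 0.069, 0], "angular": [0, 0, 0]},
])

```text
t: 26.4
eef_pos: [0.5449, 0.062, 0.2507]
tool_rot: [0.0, 0.706, 0.708, 0.001]
contact_force: [0.8, -0.2, -2.3]
gripper_width: 0.497
grasp_force: 41.6
```

drive_tool([
  {"gripper": 255, "offset": [-0.04, 0.014, 0], "angular": [0, 0, 0]},
  {"gripper": 255, "offset": [-0.07, 0.024, 0], "angular": [0, 0, 0]},
  {"gripper": 255, "offset": [-0.09, 0.031, 0], "angular": [0, 0, 0]},
  {"gripper": 255, "offset": [-0.098, 0.034, 0], "angular": [0, 0, 0]},
  {"gripper": 255, "offset": [-0.098, 0.034, 0], "angular": [0, 0, 0]},
])

```text
t: 26.9
eef_pos: [0.579, -0.0351, 0.2502]
tool_rot: [0.0, 0.706, 0.708, 0.0]
contact_force: [-0.2, -0.8, -2.4]
gripper_width: 0.5
grasp_force: 41.6
```

```bash
python3 -c "
from h import *
settle(4)"
```

```text
[[ 0.579  -0.0351  0.2502 -2.4137]
 [ 0.5788 -0.0336  0.25   -1.9772]
 [ 0.5787 -0.0327  0.2499 -1.5247]
 [ 0.5787 -0.0323  0.2498 -2.4195]]
```

drive_tool([
  {"gripper": 255, "offset": [-0.002, -0.001, 0.04], "angular": [0, 0, 0]},
  {"gripper": 255, "offset": [-0.002, -0.001, 0.08], "angular": [0, 0, 0]},
  {"gripper": 255, "offset": [-0.002, -0.001, 0.1], "angular": [0, 0, 0]},
  {"gripper": 255, "offset": [-0.002, -0.001, 0.106], "angular": [0, 0, 0]},
  {"gripper": 255, "offset": [-0.002, -0.001, 0.106], "angular": [0, 0, 0]},
])

```text
t: 27.6
eef_pos: [0.5777, -0.0353, 0.1435]
tool_rot: [-0.001, 0.705, 0.709, -0.0]
contact_force: [0.9, -0.8, -2.4]
gripper_width: 0.502
grasp_force: 41.7
```

drive_tool([
  {"gripper": 255, "offset": [0, 0, 0.003], "angular": [0, 0, 0]},
  {"gripper": 255, "offset": [0, 0, 0.005], "angular": [0, 0, 0]},
  {"gripper": 255, "offset": [0, 0, 0.006], "angular": [0, 0, 0]},
  {"gripper": 255, "offset": [0, 0, 0.006], "angular": [0, 0, 0]},
  {"gripper": 255, "offset": [0, 0, 0.006], "angular": [0, 0, 0]},
])

```text
t: 28.1
eef_pos: [0.5781, -0.0363, 0.1382]
tool_rot: [0.0, 0.706, 0.708, 0.0]
contact_force: [0.1, 0.3, -1.0]
gripper_width: 0.498
grasp_force: 41.7
```

```bash
python3 -c "
from h import *
settle(4)"
```

```text
[[ 0.5781 -0.0363  0.1382 -1.0009]
 [ 0.5781 -0.0363  0.1382 -2.3796]
 [ 0.5781 -0.0362  0.1381 -1.6771]
 [ 0.578  -0.0363  0.138  -2.3438]]
```

drive_tool([
  {"gripper": 255, "offset": [0.001, 0, 0], "angular": [0, 0, 0]},
  {"gripper": 255, "offset": [0.001, 0, 0.002], "angular": [0, 0, 0]},
  {"gripper": 255, "offset": [0.001, 0, 0.002], "angular": [0, 0, 0]},
  {"gripper": 255, "offset": [0.001, 0, 0.002], "angular": [0, 0, 0]},
  {"gripper": 255, "offset": [0.001, 0, 0.002], "angular": [0, 0, 0]},
])

```text
t: 28.8
eef_pos: [0.5782, -0.0352, 0.1367]
tool_rot: [-0.0, 0.706, 0.708, 0.0]
contact_force: [-3.6, 0.4, 6.5]
gripper_width: 0.502
grasp_force: 42.5
```

drive_tool([
  {"gripper": 255, "offset": [0, 0, 0], "angular": [0, 0, 0]},
  {"gripper": 120, "offset": [0, 0, 0], "angular": [0, 0, 0]},
  {"gripper": 80, "offset": [0, 0, 0], "angular": [0, 0, 0]},
  {"gripper": 0, "offset": [0, 0, 0], "angular": [0, 0, 0]},
  {"gripper": 0, "offset": [0, 0, 0], "angular": [0, 0, 0]},
])

```text
t: 29.3
eef_pos: [0.578, -0.0352, 0.1358]
tool_rot: [-0.0, 0.706, 0.708, -0.0]
contact_force: [0.1, 0.2, 0.2]
gripper_width: 0.985
grasp_force: 0.0
```

drive_tool([
  {"gripper": 0, "offset": [0, 0, 0], "angular": [0, 0, 0]},
  {"gripper": 0, "offset": [0, 0, -0.03], "angular": [0, 0, 0]},
  {"gripper": 0, "offset": [0, 0, -0.07], "angular": [0, 0, 0]},
  {"gripper": 0, "offset": [0, 0, -0.12], "angular": [0, 0, 0]},
  {"gripper": 0, "offset": [0, 0, -0.16], "angular": [0, 0, 0]},
])

```text
t: 29.8
eef_pos: [0.5781, -0.0355, 0.2984]
tool_rot: [0.0, 0.706, 0.708, 0.0]
contact_force: [0.9, 0.4, 0.4]
gripper_width: 1.0
grasp_force: 0.0
```

```bash
python3 - <<'E'
from h import *
settle(5)
caps(.112)
a=optics.read_camera("scene")[150:270,110:290];b=optics.read_camera("side")[100:230,180:360]
cv2.imwrite("pics/p2.png",np.hstack([cv2.resize(a,(400,300),interpolation=cv2.INTER_CUBIC),cv2.resize(b,(400,300),interpolation=cv2.INTER_CUBIC)]))
E
```

```text
[[ 0.5781 -0.0355  0.2984  0.4187]
 [ 0.5809 -0.0361  0.3048  5.3963]
 [ 0.5807 -0.0359  0.3019  0.9899]
 [ 0.5794 -0.0354  0.2989 -0.3581]
 [ 0.5782 -0.0352  0.2967 -0.126 ]]
cap [254. 189.] [ 238  170   34   39 1071] [ 0.5781 -0.0361  0.112 ]
cap [259. 226.] [245 217  27  22 312] [ 0.5821 -0.0674  0.112 ]
cap [255. 255.] [244 249  24  11 205] [ 0.5794 -0.0936  0.112 ]
cork [225 134  56  41 692] [ 0.577  -0.0276  0.009 ]
```

View pics/p2.png

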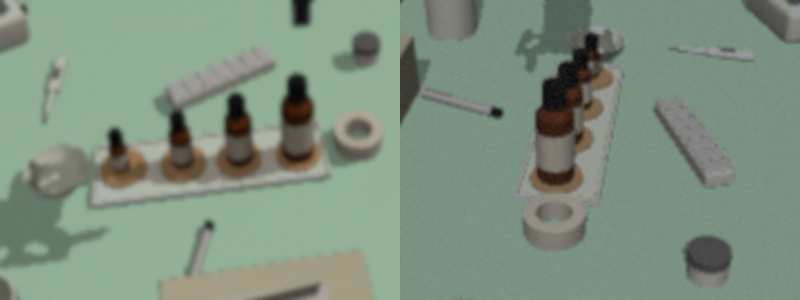

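All four bottles stand upright on their mats, rising from the dish (left) to the tape roll (right). Each is within about 3 mm of its mat's centre, and the dish and tape are in place.

```bash
python3 -c "
from station import bot
print(bot.hand_in())"
```

```text
the job is handed in; nothing more can be done
None
```

The four bottles stand upright on the cork mats, shortest by the dish to tallest by the tape roll, each measured within about 3 mm of its mat's centre; the dish and tape roll look undisturbed, and the job is handed in (no verdict was returned).

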